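Log a dish onto the shaker and show its label plate to the reader

ROBOT

A 6-joint arm with a two-finger parallel gripper is mounted at the origin on the work surface. World frame = base frame: x ahead of the robot, y to its left, z up, the work surface at z = 0. Lengths are in m, angles in rad, forces in N, time in s.
With the tool pointing down it reaches from about 0.3 to 0.875 m from the base axis. Payload 6.4 kg.
Tool frame: the origin (TCP) lies at the centre of the arm's flange, where the gripper is bolted on; the fingertips stand 173 mm ahead of it and the grasp point (between the pads) lies 155 mm ahead of it; z points along the fingers, x is the direction in which the jaws open and shut, and the axes are right-handed (so a half turn about z gives the same grasp; the last joint's range is limited). The gripper opens to 85 mm and grips with 20 to 120 N. Pads are 22 mm wide; open, the fingers measure 114 mm over their backs; the gripper's body (76 mm by 85 mm) begins 54 mm behind the grasp point. The pads swing forward as they close: fully open they stand 13 mm farther back than shut.
Start: joints at [1.022, 0.181, 1.607, -0, 1.354, -0.206], TCP at [0.193, 0.542, 0.405] pointing down, gripper open.
Joint ranges: [-2.99, 2.99], [-0.89, 2.07], [0.3, 2.58], [-1.14, 4.28], [0, 2.63], [-3.12, 3.12]. Speed limits (rad/s): [2.57, 2.57, 3.01, 3.14, 3.14, 3.14].

INTERFACE

Orientations are given as a unit quaternion [w, x, y, z].
In Python, from bench import ctrl gives the robot as it stands. The module is installed in compiled form; this text tells all that it offers.
- The arm moves only by the tool move_arm, never from a script. Its argument "moves" is a list of rows, each an object of numbers: "gripper": the opening in per cent of the stroke, from 0 (shut) to 100 (fully open); "x", "y", "z": the shift along the tool's x, y, z in cm; "roll": the turn about the tool's z in degrees. In form: [{"gripper": .., "x": .., "y": .., "z": .., "roll": ..}, ...]. A call has 1 to 5 rows; each row shifts and turns the commanded pose from where the row before left it, along the tool's axes as they then stand; what a row does not reach is not made up. A row lasts 1/8 s, in which the tool goes at most 62.5 mm and 10.7 degrees, less where a joint would pass 70% of its speed; a pose out of reach is approached as far as the arm can. A call is refused whole if a number of a shift passes 6.25 or a number of a turn 10.7, either way. A call with a gripper value outside its range is refused whole. The fingers move at their own pace and stop on an object; the grip force is fixed at half the most. Time passes only in rows, so rows that do not move let the fingers close. It gives the time, the measured TCP pose, the force and the opening at its end, in the units of the state.
- ctrl.get_obs(): the state, without advancing time (a new reading comes with each control period).
- ctrl.camera(name): name is "scene" or "top"; returns a dict with "img" (420x560x3 uint8, red, green, blue), "fx", "fy", "cx", "cy" (pixels), "D" ([k1, k2, p1, p2, k3] as OpenCV has them; the pictures are not rectified), "world_from_camera" (4x4, takes a point from camera to world coordinates). Camera axes: x right, y up, looking along -z (the intrinsics and any distortion apply to the point x, -y, -z); pixel columns grow to the right and rows downward; lengths in m; the calibration is good to about 2 mm. A picture is of the moment at which its call begins. There is no depth.
- ctrl.hand_in(): hands the job in, once; it reports no verdict.
The state is a dict: "time_s": time; "q": joint angles; "dq": joint speeds; "joint_efforts": joint torques, N m; "eef_pos": TCP position; "eef_rot": TCP orientation; "wrist_force": force on the tool from outside, world axes, zero at the start; "torque": the same for the moment, N m; "opening": opening from 0.0 (shut) to 1.0 (fully open).
Only numpy, scipy, OpenCV 4.12 (cv2) and the standard library are available. Lean on these libraries where they do the work, as an engineer would, in place of code of your own. Each camera call takes 0.05 s, during which the arm holds its last target. There are 200 camera calls.

TASK

Gently set the covered dish down in the middle of the shaker's platform, between the two stop bars, and let go of it. Then pick up the glass plate that has the notched corner (the notch marks its frosted label end) and hold it level, label side up as it lies now, so that its frosted end points to the reader's tower and is about 5 cm above the middle of the reader's dark pad, touching nothing but the gripper. Finish while still holding it there; leave the plain glass plate, the jar and the cork ring where they are, and neither tip nor drop the dish or the glass.

Things in the scene. Friction and masses are not known exactly. Their poses are not given: they have to be found in the camera images.
- dish_center (a point): centre (half-way up) of the loose covered culture dish: round, clear plastic, 22 mm tall, about 60 g, flat on the bench. Its lid, 60 mm across, spans from 6 to 22 mm above the underside; the part below is 56 mm across. z is up
- platform_middle (a point): middle of the top of the fixed shaker's aluminium platform (blue box; platform 164 mm in x, 150 mm in y, its top 46 mm above the bench). Two round steel stop bars lie on it along x, 130 mm long, 10 mm thick, axes at y = -41 and +41 mm, 72 mm free between them. z up. The shaker stands left or right of the robot, turned up to 0.35 rad
- plate_center (a point): centre (half-way up) of the loose notched glass plate: 110 mm (x) by 40 mm (y) by 8 mm thick, 85 g, flat on the bench, label side up. The last 30 mm at its +x end are frosted (whitish); the +x, +y corner is cut away in a 10 mm square notch. z points up out of the label side. Can be gripped across its 40 mm width
- frosted_end (a point): middle of the frosted label area, on the upper face of the notched plate, 40 mm from the plate's centre along its +x; same axes as plate_center
- clear_end (a point): middle of the opposite, clear short edge of the notched plate, on its upper face, 55 mm from the plate's centre along its -x; same axes as plate_center
- blank_center (a point): centre (half its thickness) of the other loose glass plate, same size (110 x 40 x 8 mm) but clear all over and with no notch; to be left alone
- pad_middle (a point): middle of the top of the fixed reader's 60 mm square dark pad, 16 mm above the bench. +x points from the pad to the white tower behind it, z up. Tower: face 69 mm from the pad's middle, 116 mm wide, 120 mm tall above the bench. Low foot 120 mm wide, 14 mm high, from x = -55 to +135 mm. The reader stands left or right of the robot, turned up to 0.35 rad
- jar_center (a point): centre of a small brown glass jar with a white cap, 40 mm across, 75 mm tall; bystander, to be left alone
- ring_center (a point): centre of a loose cork ring, 84 mm across, 22 mm high; bystander, to be left alone
Things that resemble listed ones, but are neither listed nor needed, are in the scene too. Several things look just like the part that bears dish_center: the one meant starts farthest to the robot's right. Of the things that look like the part that bears platform_middle, take the one that is farthest to the robot's right at the start.

How it is judged:
By the outcome, as a careful person would: the job done as asked, in the order asked, and still so for the second after the job is handed in, while the arm keeps its last pose, push and grip.
It also fails if it takes over 59 s, if anything falls off the work surface, if the arm or the gripper's body presses on something with over 40 N, if the wrist force passes 120 N, or if a joint passes its speed limit or range.

## Working session

There is one attempt and no reset: what is moved stays moved. The work goes in short steps, Python scripts to look and compute and a tool call to move; the robot and the scene stay as the last step left them, time stands still between calls to the robot, and variables do not carry over. Pictures are saved under pics/ and viewed, about 8 in all and at most 12, crops included, and the job is handed in when it is done.

Besides the shell and the picture viewer there is one more tool, called after "Request:" as name(argument=value, ...) on one line, values as JSON. move_arm: Moves the arm, as the interface text tells. Its arguments: {"type":"object","properties":{"moves":{"type":"array","items":{"type":"object","properties":{"gripper":{"type":"number"},"x":{"type":"number"},"y":{"type":"number"},"z":{"type":"number"},"roll":{"type":"number"}}}}},"required":["moves"]}

```bash
mkdir -p pics; cat > h.py <<'E'
import numpy as np, cv2
from bench import ctrl
def K(c): return np.array([[c['fx'],0,c['cx']],[0,c['fy'],c['cy']],[0,0,1.]])
def ray(c,uv):
    p=cv2.undistortPoints(np.array(uv,float).reshape(-1,1,2),K(c),np.array(c['D'],float)).reshape(-1,2)
    T=np.array(c['world_from_camera']); d=np.c_[p[:,0],-p[:,1],-np.ones(len(p))]@T[:3,:3].T
    return T[:3,3],d
def onz(c,uv,z):
    o,d=ray(c,uv); z=np.broadcast_to(z,len(d)); return o+d*((z-o[2])/d[:,2])[:,None]
def proj(c,P):
    T=np.linalg.inv(np.array(c['world_from_camera'])); p=np.array(P,float).reshape(-1,3)@T[:3,:3].T+T[:3,3]
    return cv2.projectPoints(p*[1,-1,-1],np.zeros(3),np.zeros(3),K(c),np.array(c['D'],float))[0].reshape(-1,2)
def snap(name,out=None):
    c=ctrl.camera(name)
    if out: cv2.imwrite('pics/'+out,c['img'][:,:,::-1])
    return c
E
python3 - <<'E'
from h import *
a=snap('top'); b=snap('scene')
for n,c in(('top',a),('scene',b)):
    np.save('pics/%s0.npy'%n,c,allow_pickle=True); print(n,c['fx'],c['D'],np.round(c['world_from_camera'],3).tolist())
    cv2.imwrite('pics/%s0.png'%n,cv2.resize(c['img'][:,:,::-1],(800,600),interpolation=cv2.INTER_CUBIC))
o=ctrl.get_obs();print(o['time_s'],o['eef_pos'],o['eef_rot'],o['opening'])
E
```

```text
top 445.63489707196464 [-0.07060906  0.          0.          0.          0.        ] [[-0.014, 0.982, -0.19, 0.313], [-1.0, -0.016, -0.006, 0.066], [-0.009, 0.19, 0.982, 1.16], [0.0, 0.0, 0.0, 1.0]]
scene 395.60828760037873 [-0.07550405  0.          0.          0.          0.        ] [[-0.759, -0.481, 0.439, 0.975], [0.651, -0.575, 0.496, 0.586], [0.014, 0.662, 0.749, 0.861], [0.0, 0.0, 0.0, 1.0]]
0.1 [0.19313199 0.54136357 0.40386928] [ 3.14165969e-04  8.17348547e-01  5.76142977e-01 -7.23575676e-04] 0.9960585359123182
```

View pics/top0.png

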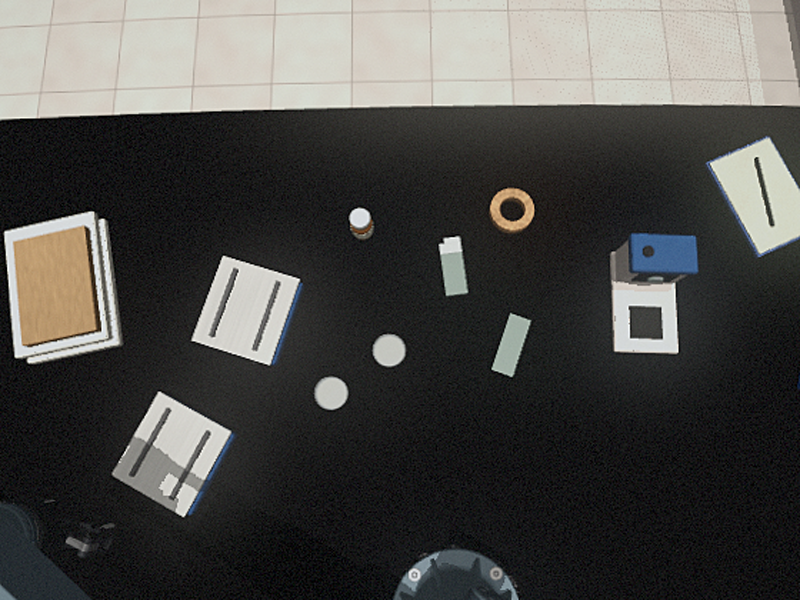

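View pics/scene0.png

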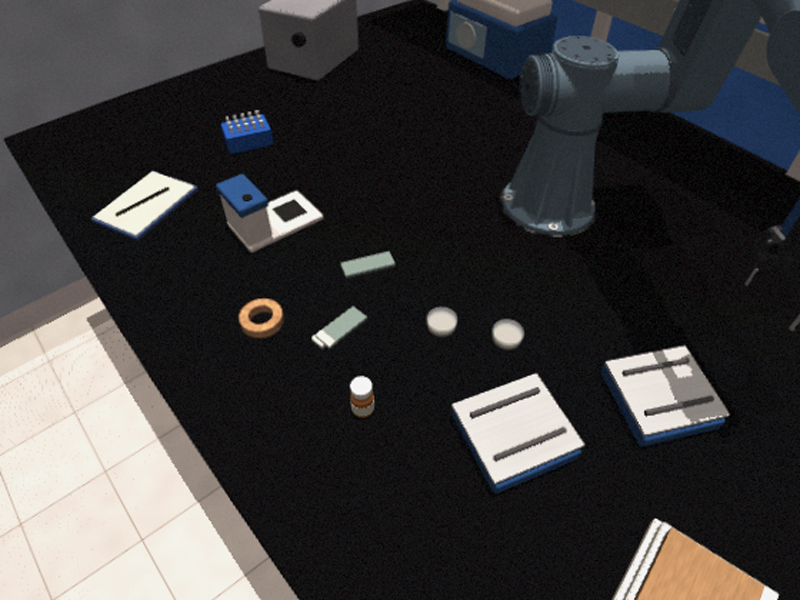

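Top view, in pixels of the 800x600 picture (right is the robot's right):
- **Dishes:** (389,350) and (331,393). The first is farther right, so it is the one meant.
- **Shakers:** (247,310) and (175,455). The first is farther right. The item at (760,195) is a flat notebook with one pen, so it is not a shaker.
- **Plates:** the notched one is at (453,266), the blank at (511,345).
- **Reader pad:** (646,322).

Next I measure these and confirm them in one enlarged crop.

```bash
cat > meas.py <<'E'
from h import *
def quad(m):
    cs=max(cv2.findContours(m.astype(np.uint8),cv2.RETR_EXTERNAL,cv2.CHAIN_APPROX_NONE)[0],key=cv2.contourArea)
    return cs.reshape(-1,2).astype(float)
def rect(c,mask,box,z):
    x0,y0,x1,y1=box; m=np.zeros(mask.shape,bool); m[y0:y1,x0:x1]=mask[y0:y1,x0:x1]
    P=onz(c,quad(m),z)[:,:2]; r=cv2.minAreaRect((P*1000).astype(np.float32)); return np.round(r[0],1),np.round(r[1],1),round(r[2],1)
E
python3 - <<'E'
from meas import *
a=np.load('pics/top0.npy',allow_pickle=True).item(); b=np.load('pics/scene0.npy',allow_pickle=True).item()
g=a['img'].astype(int); s=.7
B=lambda *v:[int(x*s) for x in v]
br=g.min(2)
print('platform',rect(a,br>110,B(180,245,310,375),.046))
print('dish',rect(a,br>60,B(365,325,412,377),.022), 'dish2',rect(a,br>60,B(308,370,353,416),.022))
print('plate',rect(a,br>60,B(430,228,475,305),.008),'frost',rect(a,br>170,B(430,228,475,305),.008))
print('blank',rect(a,br>60,B(485,305,537,385),.008))
print('pad',rect(a,br<90,B(625,302,668,345),.016)); print('foot',rect(a,br>110,B(605,282,690,362),.014))
for n,p,z in(('jar',(360,214),.075),('ring',(512,210),.022)): print(n,onz(a,[np.array(p)*s],z))
gs=b['img'].astype(int).min(2)
print('scene dish',rect(b,gs>60,B(420,300,465,340),.018),'plate',rect(b,gs>60,B(305,300,375,355),.008))
print('scene platform',rect(b,gs>110,B(445,370,590,485),.046),'pad',rect(b,gs<90,B(270,197,312,226),.016))
# bars in top view
for bx in (B(205,262,243,342),B(248,275,285,355)): print('bar',rect(a,br<90,bx,.056))
im=a['img'][:,:,::-1]
A=cv2.resize(im[140:280,130:400],(800,415),interpolation=cv2.INTER_CUBIC)
N=cv2.resize(im[90:185,480:560],(155,184),interpolation=cv2.INTER_CUBIC)
N2=cv2.resize(b['img'][110:175,55:145,::-1],(255,184),interpolation=cv2.INTER_CUBIC)
N3=cv2.resize(b['img'][205:245,210:275,::-1],(299,184),interpolation=cv2.INTER_CUBIC)
row=np.zeros((184,800,3),np.uint8); row[:,:155]=N; row[:,165:420]=N2; row[:,430:729]=N3
cv2.imwrite('pics/crop1.png',np.vstack([A,row]))
E
```

```text
platform (array([531.4, 365.1]), array([151.5, 164.8]), 71.9)
dish (array([456.8, 109.1]), array([58.6, 58.2]), 44.4) dish2 (array([382.1, 213.4]), array([58.1, 58.8]), 44.8)
plate (array([616.1, -10.7]), array([111.7,  43.7]), 5.7) frost (array([655.4,  -6.1]), array([30.2, 39.7]), 5.7)
blank (array([ 465.5, -113.3]), array([ 41.8, 112. ]), 69.2)
pad (array([ 501. , -361.4]), array([59.7, 55.9]), 89.0)
foot (array([ 511.3, -361.4]), array([119.6, 131.5]), 87.6)
jar [[0.69558149 0.15626843 0.075     ]]
ring [[ 0.71757173 -0.12511594  0.022     ]]
scene dish (array([460.1, 110.9]), array([68. , 59.1]), 50.0) plate (array([617. ,  -9.7]), array([114.1,  45.4]), 6.4)
scene platform (array([531.7, 365.9]), array([151.3, 165.5]), 72.1) pad (array([ 502.6, -362.2]), array([58.3, 56.2]), 86.9)
bar (array([581.8, 425.5]), array([74.1, 26.2]), 2.8)
bar (array([472.6, 301. ]), array([45.6, 15.1]), 1.2)
```

View pics/crop1.png

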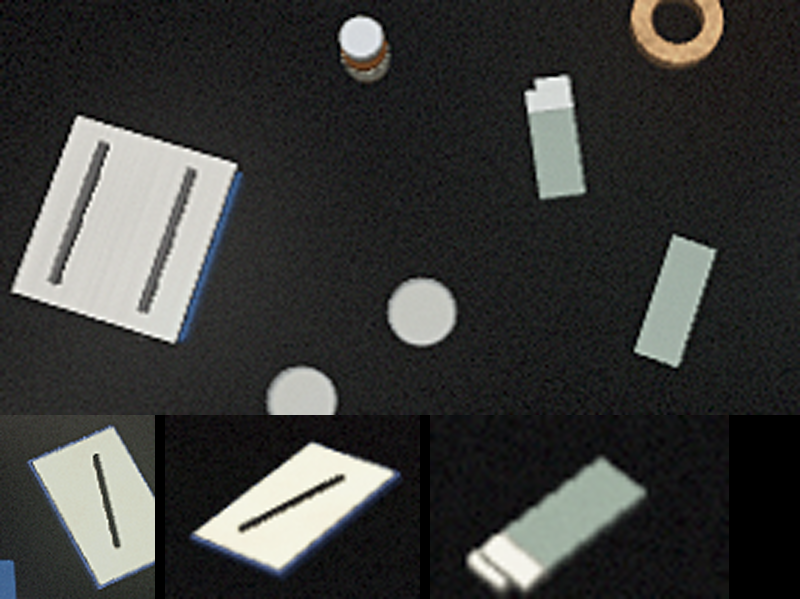

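Crop confirms the choice: a two-bar platform with its blue box, the right-hand dish beside it at (422,312), and the notched plate with a white end at (553,95). The notebook is flat and carries a single pen. Sizes match the ones given and both views agree within about 3 mm.

First I roll +88.5° to bring the jaw axis along the shaker bars, then go above the dish.

Request:
move_arm(moves=[{"gripper": 100, "roll": 10}, {"gripper": 100, "roll": 10}, {"gripper": 100, "roll": 10}, {"gripper": 100, "roll": 10}, {"gripper": 100, "roll": 10}])

```text
validation failed for argument at $.mo...
```

Request:
move_arm(moves=[{"gripper": 100, "roll": 10}, {"gripper": 100, "roll": 10}, {"gripper": 100, "roll": 10}, {"gripper": 100, "roll": 8.5}, {"gripper": 100}])

```text
validation failed for argument at $.mo...
```

Request:
move_arm(moves=[{"gripper": 100, "x": 3.85, "y": 3.29}, {"gripper": 100, "x": 3.85, "y": 3.29}, {"gripper": 100, "x": 3.85, "y": 3.29}, {"gripper": 100, "x": 3.85, "y": 3.29}, {"gripper": 100, "x": 3.85, "y": 3.29}])

```text
validation failed for argument at $.mo...
```

Request:
move_arm(moves=[{"gripper": 100, "x": 3.85, "y": 3.29}, {"gripper": 100, "x": 3.85, "y": 3.29}, {"gripper": 100, "x": 3.85, "y": 3.29}, {"gripper": 100, "x": 3.85, "y": 3.29}, {"gripper": 100, "x": 3.85, "y": 3.29}])

```text
validation failed for argument at $.mo...
```

All four calls were refused by validation, so each row probably needs every key. I'll try one full row set.

Request:
move_arm(moves=[{"gripper": 100, "x": 0, "y": 0, "z": 0, "roll": 10}, {"gripper": 100, "x": 0, "y": 0, "z": 0, "roll": 10}, {"gripper": 100, "x": 0, "y": 0, "z": 0, "roll": 10}, {"gripper": 100, "x": 0, "y": 0, "z": 0, "roll": 10}, {"gripper": 100, "x": 0, "y": 0, "z": 0, "roll": 10}])

```text
time_s: 0.72
eef_pos: [0.1932, 0.5414, 0.4041]
eef_rot: [0.0, 0.985, 0.174, -0.0]
wrist_force: [0.4, -0.3, 0.5]
opening: 1.004
```

Request:
move_arm(moves=[{"gripper": 100, "x": 0, "y": 0, "z": 0, "roll": 10}, {"gripper": 100, "x": 0, "y": 0, "z": 0, "roll": 10}, {"gripper": 100, "x": 0, "y": 0, "z": 0, "roll": 10}, {"gripper": 100, "x": 0, "y": 0, "z": 0, "roll": 8.5}, {"gripper": 100, "x": 0, "y": 0, "z": 0, "roll": 0}])

```text
time_s: 1.35
eef_pos: [0.1932, 0.5414, 0.4042]
eef_rot: [0.0, 0.988, -0.157, -0.0]
wrist_force: [-0.4, -0.1, -0.3]
opening: 1.001
```

Request:
move_arm(moves=[{"gripper": 100, "x": 3.85, "y": 3.29, "z": 0, "roll": 0}, {"gripper": 100, "x": 3.85, "y": 3.29, "z": 0, "roll": 0}, {"gripper": 100, "x": 3.85, "y": 3.29, "z": 0, "roll": 0}, {"gripper": 100, "x": 3.85, "y": 3.29, "z": 0, "roll": 0}, {"gripper": 100, "x": 3.85, "y": 3.29, "z": 0, "roll": 0}])

```text
time_s: 1.98
eef_pos: [0.3254, 0.3239, 0.4047]
eef_rot: [-0.0, 0.988, -0.156, 0.0]
wrist_force: [0.8, -0.2, 0.8]
opening: 1.004
```

Request:
move_arm(moves=[{"gripper": 100, "x": 3.85, "y": 3.29, "z": 0, "roll": 0}, {"gripper": 100, "x": 3.85, "y": 3.29, "z": 0, "roll": 0}, {"gripper": 100, "x": 3.85, "y": 3.29, "z": 0, "roll": 0}, {"gripper": 100, "x": 3.85, "y": 3.29, "z": 0, "roll": 0}, {"gripper": 100, "x": 3.85, "y": 3.29, "z": 0, "roll": 0}])

```text
time_s: 2.6
eef_pos: [0.4572, 0.1075, 0.4047]
eef_rot: [-0.0, 0.988, -0.156, 0.0]
wrist_force: [0.8, 0.1, 0.3]
opening: 0.997
```

Request:
move_arm(moves=[{"gripper": 100, "x": 0, "y": 0, "z": 0, "roll": 0}, {"gripper": 100, "x": 0, "y": 0, "z": 5, "roll": 0}, {"gripper": 100, "x": 0, "y": 0, "z": 5, "roll": 0}, {"gripper": 100, "x": 0, "y": 0, "z": 4, "roll": 0}, {"gripper": 100, "x": 0, "y": 0, "z": 0, "roll": 0}])

```text
time_s: 3.22
eef_pos: [0.4545, 0.1099, 0.2619]
eef_rot: [0.0, 0.988, -0.156, -0.004]
wrist_force: [0.2, 0.5, 1.3]
opening: 1.001
```

```bash
python3 - <<'E'
from h import *
b=snap('scene'); a=snap('top'); o=ctrl.get_obs(); print(o['eef_pos'],o['eef_rot'],o['wrist_force'])
p=proj(b,[.457,.1095,.05])[0].astype(int); q=proj(a,[.457,.1095,.05])[0].astype(int); print(p,q)
f=lambda i,p:cv2.resize(i[max(p[1]-60,0):p[1]+40,p[0]-50:p[0]+50,::-1],(400,400),interpolation=cv2.INTER_CUBIC)
cv2.imwrite('pics/d1.png',np.hstack([f(b['img'],p),f(a['img'],q)]))
E
```

```text
[0.45684946 0.10967921 0.26563185] [-9.58167115e-05  9.87647201e-01 -1.56693891e-01  1.48029863e-04] [ 0.72703319 -0.20365729  0.34006678]
[309 215] [271 243]
```

View pics/d1.png

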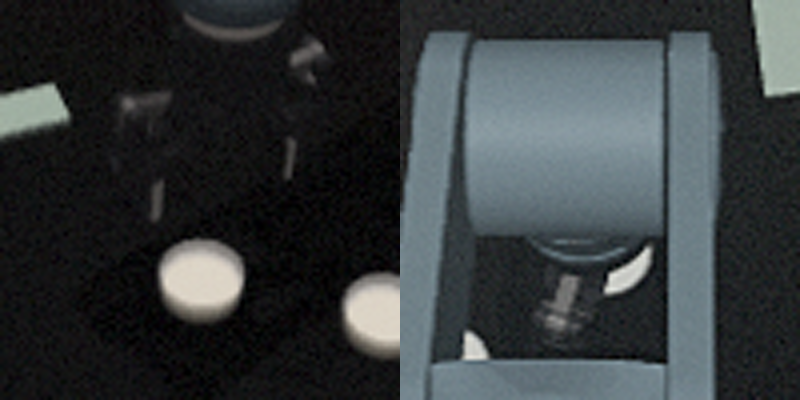

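The scene crop shows the two fingertips at (155,220) and (290,178), on either side of the dish at (202,280). Next I check tip height against the TCP.

```bash
python3 - <<'E'
from h import *
b=np.load('pics/scene0.npy',allow_pickle=True).item()
for z in(.08,.093,.106): print(z,proj(b,[[.457+.95*.0445,.1097-.31*.0445,z],[.457-.95*.0445,.1097+.31*.0445,z]]).round(1).tolist())
E
```

```text
0.08 [[295.4, 213.3], [325.7, 204.0]]
0.093 [[295.6, 210.0], [326.2, 200.7]]
0.106 [[295.8, 206.6], [326.7, 197.3]]
```

Request:
move_arm(moves=[{"gripper": 100, "x": 0, "y": 0, "z": 3, "roll": 0}, {"gripper": 100, "x": 0, "y": 0, "z": 3, "roll": 0}, {"gripper": 100, "x": 0, "y": 0, "z": 1.6, "roll": 0}, {"gripper": 100, "x": 0, "y": 0, "z": 1, "roll": 0}, {"gripper": 100, "x": 0, "y": 0, "z": 0, "roll": 0}])

```text
time_s: 3.95
eef_pos: [0.457, 0.1091, 0.179]
eef_rot: [-0.0, 0.988, -0.158, 0.0]
wrist_force: [-0.2, -0.6, 0.7]
opening: 1.001
```

Request:
move_arm(moves=[{"gripper": 68, "x": 0, "y": 0, "z": 0, "roll": 0}, {"gripper": 60, "x": 0, "y": 0, "z": 0, "roll": 0}, {"gripper": 60, "x": 0, "y": 0, "z": 0, "roll": 0}, {"gripper": 60, "x": 0, "y": 0, "z": 0, "roll": 0}, {"gripper": 60, "x": 0, "y": 0, "z": 0, "roll": 0}])

```text
time_s: 4.58
eef_pos: [0.4574, 0.1091, 0.1802]
eef_rot: [-0.0, 0.988, -0.158, 0.001]
wrist_force: [-2.7, -0.2, 8.6]
opening: 0.674
```

The opening stopped at 0.674 with 8.6 N upward, so the tips are probably touching the bench. I reopen a little, raise 5 mm and grip again.

Request:
move_arm(moves=[{"gripper": 85, "x": 0, "y": 0, "z": 0, "roll": 0}, {"gripper": 85, "x": 0, "y": 0, "z": -0.5, "roll": 0}, {"gripper": 85, "x": 0, "y": 0, "z": 0, "roll": 0}, {"gripper": 55, "x": 0, "y": 0, "z": 0, "roll": 0}, {"gripper": 55, "x": 0, "y": 0, "z": 0, "roll": 0}])

```text
time_s: 5.2
eef_pos: [0.4569, 0.1091, 0.1845]
eef_rot: [0.0, 0.988, -0.158, 0.0]
wrist_force: [-4.5, 0.0, 11.8]
opening: 0.669
```

Request:
move_arm(moves=[{"gripper": 55, "x": 0, "y": 0, "z": 0, "roll": 0}, {"gripper": 55, "x": 0, "y": 0, "z": 0, "roll": 0}, {"gripper": 55, "x": 0, "y": 0, "z": 0, "roll": 0}, {"gripper": 55, "x": 0, "y": 0, "z": 0, "roll": 0}, {"gripper": 55, "x": 0, "y": 0, "z": 0, "roll": 0}])

```text
time_s: 5.82
eef_pos: [0.4569, 0.1091, 0.1845]
eef_rot: [0.0, 0.988, -0.158, 0.0]
wrist_force: [-3.7, -0.5, 10.9]
opening: 0.671
```

Request:
move_arm(moves=[{"gripper": 50, "x": 0, "y": 0, "z": -0.5, "roll": 0}, {"gripper": 50, "x": 0, "y": 0, "z": -1.5, "roll": 0}, {"gripper": 50, "x": 0, "y": 0, "z": -2, "roll": 0}, {"gripper": 50, "x": 0, "y": 0, "z": -2, "roll": 0}, {"gripper": 50, "x": 0, "y": 0, "z": 0, "roll": 0}])

```text
time_s: 6.45
eef_pos: [0.4576, 0.1091, 0.2457]
eef_rot: [-0.0, 0.987, -0.158, 0.002]
wrist_force: [-0.6, -0.5, -0.7]
opening: 0.667
```

```bash
python3 - <<'E'
from h import *
b=snap('scene'); o=ctrl.get_obs(); print(o['eef_pos'],o['wrist_force'],o['opening'])
p=proj(b,[.457,.1095,.07])[0].astype(int); print(p)
cv2.imwrite('pics/d2.png',cv2.resize(b['img'][p[1]-50:p[1]+50,p[0]-60:p[0]+60,::-1],(720,600),interpolation=cv2.INTER_CUBIC))
E
```

```text
[0.45700565 0.10905599 0.24453856] [ 0.50765827 -1.06249802 -1.09260595] 0.6643638126305862
[310 211]
```

View pics/d2.png

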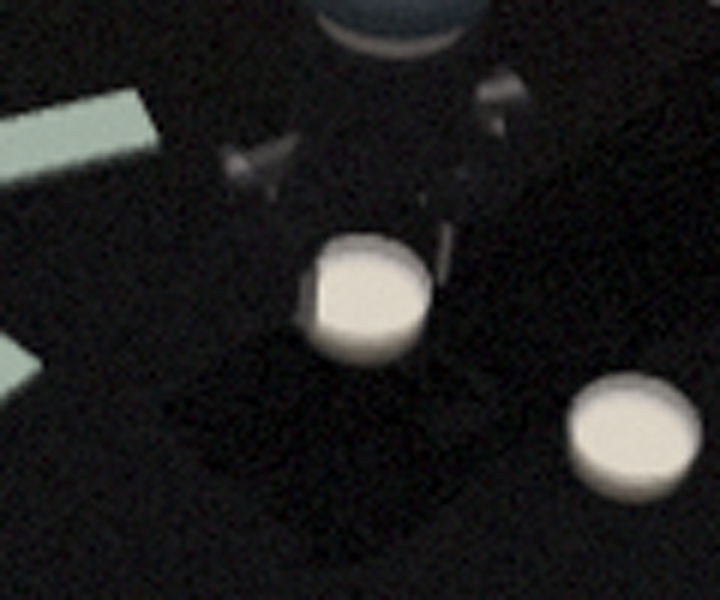

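The dish is held level and clear of the bench, at (370,300) in the crop. Now I raise it 4 cm and carry it to the platform: tool x -0.9, y -26.7 cm.

Request:
move_arm(moves=[{"gripper": 50, "x": 0, "y": 0, "z": -4, "roll": 0}, {"gripper": 50, "x": 0, "y": -2.7, "z": 0, "roll": 0}, {"gripper": 50, "x": -0.3, "y": -4, "z": 0, "roll": 0}, {"gripper": 50, "x": -0.3, "y": -5, "z": 0, "roll": 0}, {"gripper": 50, "x": -0.3, "y": -5, "z": 0, "roll": 0}])

```text
time_s: 7.12
eef_pos: [0.5001, 0.2718, 0.2825]
eef_rot: [0.0, 0.987, -0.158, -0.001]
wrist_force: [0.8, -0.9, -0.4]
opening: 0.665
```

Request:
move_arm(moves=[{"gripper": 50, "x": 0, "y": -5, "z": 0, "roll": 0}, {"gripper": 50, "x": 0, "y": -3.5, "z": 0, "roll": 0}, {"gripper": 50, "x": 0, "y": -1.5, "z": 0, "roll": 0}, {"gripper": 50, "x": 0, "y": 0, "z": 0, "roll": 0}, {"gripper": 50, "x": 0, "y": 0, "z": 2, "roll": 0}])

```text
time_s: 7.75
eef_pos: [0.5318, 0.3648, 0.2643]
eef_rot: [-0.001, 0.987, -0.158, 0.001]
wrist_force: [0.2, 0.3, -1.5]
opening: 0.664
```

Request:
move_arm(moves=[{"gripper": 50, "x": 0, "y": 0, "z": 0, "roll": 0}, {"gripper": 50, "x": 0, "y": 0, "z": 0, "roll": 0}])

```text
time_s: 8.0
eef_pos: [0.5312, 0.3647, 0.2632]
eef_rot: [0.0, 0.987, -0.158, -0.0]
wrist_force: [0.2, -0.6, -0.8]
opening: 0.667
```

```bash
python3 - <<'E'
from h import *
b=snap('scene'); o=ctrl.get_obs(); print(o['eef_pos'],o['eef_rot'],o['wrist_force'],o['opening'])
p=proj(b,[.5315,.3655,.07])[0].astype(int); print(p)
cv2.imwrite('pics/d3.png',cv2.resize(b['img'][p[1]-55:p[1]+45,p[0]-60:p[0]+60,::-1],(720,600),interpolation=cv2.INTER_CUBIC))
E
```

```text
[0.53141346 0.36499347 0.26376295] [ 3.99853159e-05  9.87432158e-01 -1.58043450e-01 -2.11610948e-05] [ 0.40331712 -0.61054553  0.09605427] 0.670685504795033
[363 291]
```

View pics/d3.png

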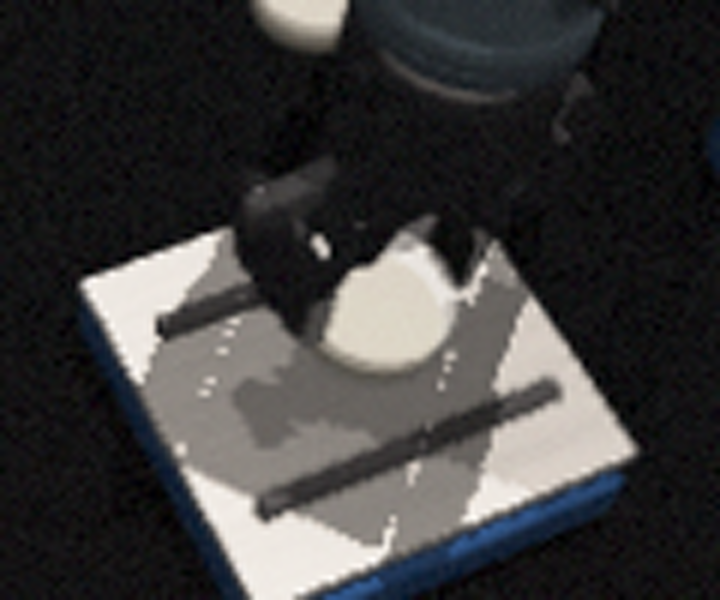

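The dish hangs centred between the bars, at (390,315) in the crop, with about 33 mm left to go. I lower it gently.

Request:
move_arm(moves=[{"gripper": 50, "x": 0, "y": 0, "z": 1, "roll": 0}, {"gripper": 50, "x": 0, "y": 0, "z": 1, "roll": 0}, {"gripper": 50, "x": 0, "y": 0, "z": 0.6, "roll": 0}, {"gripper": 50, "x": 0, "y": 0, "z": 0.2, "roll": 0}, {"gripper": 50, "x": 0, "y": 0, "z": 0.1, "roll": 0}])

```text
time_s: 8.68
eef_pos: [0.5313, 0.3656, 0.2346]
eef_rot: [-0.0, 0.987, -0.158, 0.0]
wrist_force: [0.8, -0.4, 0.1]
opening: 0.669
```

Request:
move_arm(moves=[{"gripper": 50, "x": 0, "y": 0, "z": 0.1, "roll": 0}, {"gripper": 50, "x": 0, "y": 0, "z": 0.1, "roll": 0}, {"gripper": 50, "x": 0, "y": 0, "z": 0, "roll": 0}])

```text
time_s: 9.05
eef_pos: [0.5313, 0.3656, 0.2327]
eef_rot: [-0.0, 0.987, -0.158, 0.0]
wrist_force: [0.4, 0.0, -0.7]
opening: 0.666
```

Request:
move_arm(moves=[{"gripper": 50, "x": 0, "y": 0, "z": 0.1, "roll": 0}, {"gripper": 50, "x": 0, "y": 0, "z": 0, "roll": 0}])

```text
time_s: 9.3
eef_pos: [0.5313, 0.3655, 0.2316]
eef_rot: [0.0, 0.987, -0.158, -0.0]
wrist_force: [-0.1, -1.8, -0.7]
opening: 0.666
```

Request:
move_arm(moves=[{"gripper": 50, "x": 0, "y": 0, "z": 0.1, "roll": 0}, {"gripper": 50, "x": 0, "y": 0, "z": 0, "roll": 0}])

```text
time_s: 9.55
eef_pos: [0.5313, 0.3656, 0.2308]
eef_rot: [-0.0, 0.987, -0.158, 0.0]
wrist_force: [0.2, 0.1, -1.1]
opening: 0.67
```

Request:
move_arm(moves=[{"gripper": 50, "x": 0, "y": 0, "z": 0.1, "roll": 0}, {"gripper": 50, "x": 0, "y": 0, "z": 0, "roll": 0}])

```text
time_s: 9.8
eef_pos: [0.5313, 0.3657, 0.2307]
eef_rot: [0.0, 0.988, -0.158, 0.0]
wrist_force: [-2.9, -1.4, 5.5]
opening: 0.663
```

There is contact at 5.5 N. I release gently and rise.

Request:
move_arm(moves=[{"gripper": 72, "x": 0, "y": 0, "z": 0, "roll": 0}, {"gripper": 80, "x": 0, "y": 0, "z": 0, "roll": 0}, {"gripper": 95, "x": 0, "y": 0, "z": 0, "roll": 0}, {"gripper": 95, "x": 0, "y": 0, "z": 0, "roll": 0}, {"gripper": 95, "x": 0, "y": 0, "z": -1, "roll": 0}])

```text
time_s: 10.42
eef_pos: [0.5309, 0.3654, 0.239]
eef_rot: [0.001, 0.987, -0.158, -0.001]
wrist_force: [0.7, -0.8, 0.7]
opening: 0.952
```

Request:
move_arm(moves=[{"gripper": 95, "x": 0, "y": 0, "z": -2, "roll": 0}, {"gripper": 95, "x": 0, "y": 0, "z": -5, "roll": 0}, {"gripper": 95, "x": 0, "y": 0, "z": -5, "roll": 0}, {"gripper": 95, "x": 0, "y": 0, "z": -5, "roll": 0}, {"gripper": 95, "x": 0, "y": 0, "z": 0, "roll": 0}])

```text
time_s: 11.05
eef_pos: [0.5322, 0.3661, 0.4178]
eef_rot: [-0.003, 0.987, -0.158, 0.005]
wrist_force: [0.6, -0.1, -0.1]
opening: 0.947
```

Request:
move_arm(moves=[{"gripper": 95, "x": 0, "y": 0, "z": 0, "roll": 10}, {"gripper": 95, "x": 0, "y": 0, "z": 0, "roll": 10}, {"gripper": 95, "x": 0, "y": 0, "z": 0, "roll": 10}, {"gripper": 95, "x": 0, "y": 0, "z": 0, "roll": 10}, {"gripper": 95, "x": 0, "y": 0, "z": 0, "roll": 10}])

```text
time_s: 11.68
eef_pos: [0.531, 0.3655, 0.4098]
eef_rot: [0.0, 0.827, -0.563, -0.0]
wrist_force: [0.7, 0.8, -0.0]
opening: 0.948
```

Request:
move_arm(moves=[{"gripper": 95, "x": 0, "y": 0, "z": 0, "roll": 10}, {"gripper": 95, "x": 0, "y": 0, "z": 0, "roll": 5.8}, {"gripper": 95, "x": 0, "y": 0, "z": 0, "roll": 0}, {"gripper": 95, "x": 4.3, "y": -0.5, "z": 0, "roll": 0}, {"gripper": 95, "x": 5, "y": -0.6, "z": 0, "roll": 0}])

```text
time_s: 12.3
eef_pos: [0.5517, 0.274, 0.4097]
eef_rot: [0.0, 0.745, -0.667, -0.0]
wrist_force: [0.2, -0.5, -0.8]
opening: 0.951
```

Request:
move_arm(moves=[{"gripper": 95, "x": 5, "y": -0.6, "z": 0, "roll": 0}, {"gripper": 95, "x": 5, "y": -0.6, "z": 0, "roll": 0}, {"gripper": 95, "x": 5, "y": -0.6, "z": 0, "roll": 0}, {"gripper": 95, "x": 5, "y": -0.6, "z": 0, "roll": 0}, {"gripper": 95, "x": 5, "y": -0.6, "z": 0, "roll": 0}])

```text
time_s: 12.92
eef_pos: [0.6083, 0.0272, 0.4099]
eef_rot: [-0.0, 0.744, -0.668, 0.0]
wrist_force: [0.6, -0.8, 0.5]
opening: 0.952
```

Request:
move_arm(moves=[{"gripper": 95, "x": 4, "y": -0.4, "z": 0, "roll": 0}, {"gripper": 95, "x": 0, "y": 0, "z": 5, "roll": 0}, {"gripper": 95, "x": 0, "y": 0, "z": 5, "roll": 0}, {"gripper": 95, "x": 0, "y": 0, "z": 4, "roll": 0}, {"gripper": 95, "x": 0, "y": 0, "z": 0, "roll": 0}])

```text
time_s: 13.55
eef_pos: [0.6147, -0.0102, 0.2661]
eef_rot: [0.002, 0.744, -0.668, -0.003]
wrist_force: [0.0, 0.0, 0.5]
opening: 0.951
```

```bash
python3 - <<'E'
from meas import *
a=snap('top'); b=snap('scene'); o=ctrl.get_obs(); print(o['eef_pos'],o['eef_rot'],o['wrist_force'])
p=proj(b,[.6165,-.01,.04])[0].astype(int); q=proj(a,[.5315,.3655,.05])[0].astype(int); r=proj(b,[.5315,.3655,.05])[0].astype(int);print(p,q,r)
f=lambda i,p,h=45:cv2.resize(i[p[1]-h:p[1]+h,p[0]-h:p[0]+h,::-1],(400,400),interpolation=cv2.INTER_CUBIC)
x=np.hstack([f(b['img'],p),f(a['img'],q)])
cv2.imwrite('pics/p1.png',x)
for n in 'pics/pad.npy',: np.save(n,a,allow_pickle=True); np.save('pics/padb.npy',b,allow_pickle=True)
E
```

```text
[ 0.61690187 -0.01056325  0.27086628] [-2.37553061e-04  7.43900740e-01 -6.68289965e-01  3.95307706e-04] [-1.11550204 -0.77197253  1.05076052]
[236 221] [171 215] [361 295]
```

View pics/p1.png

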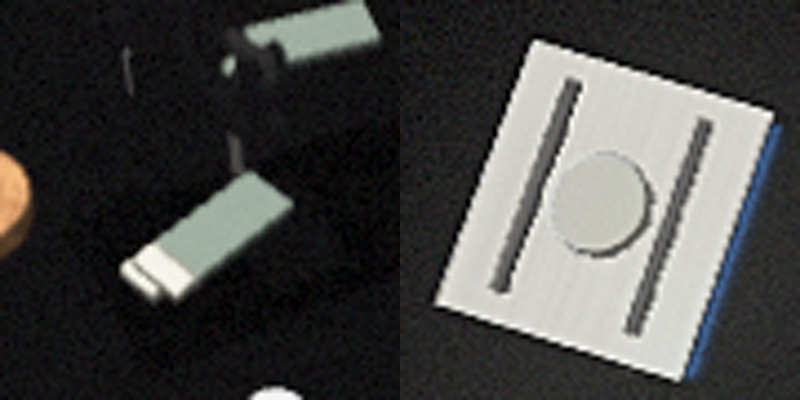

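The dish sits in the middle between the bars, at (602,203) in the right half. The fingers straddle the plate's middle in the left half. I pre-shape the jaws and descend, watching for contact.

Request:
move_arm(moves=[{"gripper": 62, "x": 0, "y": 0, "z": 3, "roll": 0}, {"gripper": 62, "x": 0, "y": 0, "z": 3, "roll": 0}, {"gripper": 62, "x": 0, "y": 0, "z": 1.5, "roll": 0}, {"gripper": 62, "x": 0, "y": 0, "z": 1, "roll": 0}, {"gripper": 62, "x": 0, "y": 0, "z": 0, "roll": 0}])

```text
time_s: 14.28
eef_pos: [0.6168, -0.0106, 0.1852]
eef_rot: [-0.0, 0.744, -0.669, 0.0]
wrist_force: [-0.2, -0.3, -0.6]
opening: 0.62
```

```bash
python3 - <<'E'
from meas import *
b=snap('scene'); o=ctrl.get_obs(); print(o['eef_pos'],o['wrist_force'],o['opening'])
p=proj(b,[.6165,-.01,.03])[0].astype(int);print(p)
cv2.imwrite('pics/p2.png',cv2.resize(b['img'][p[1]-30:p[1]+30,p[0]-35:p[0]+35,::-1],(700,600),interpolation=cv2.INTER_CUBIC))
for z in(0,.005,.01,.015): print(z,((proj(b,[[.6165-.104*.027,-.0105+.9945*.027,z],[.6165+.104*.027,-.0105-.9945*.027,z]])-p+[35,30])*10).round().tolist())
E
```

```text
[ 0.61696387 -0.01061747  0.1856239 ] [0.40641497 0.42339321 0.37318682] 0.6243794968895573
[236 223]
0 [[430.0, 428.0], [299.0, 322.0]]
0.005 [[429.0, 417.0], [298.0, 311.0]]
0.01 [[428.0, 405.0], [296.0, 299.0]]
0.015 [[427.0, 394.0], [295.0, 288.0]]
```

View pics/p2.png

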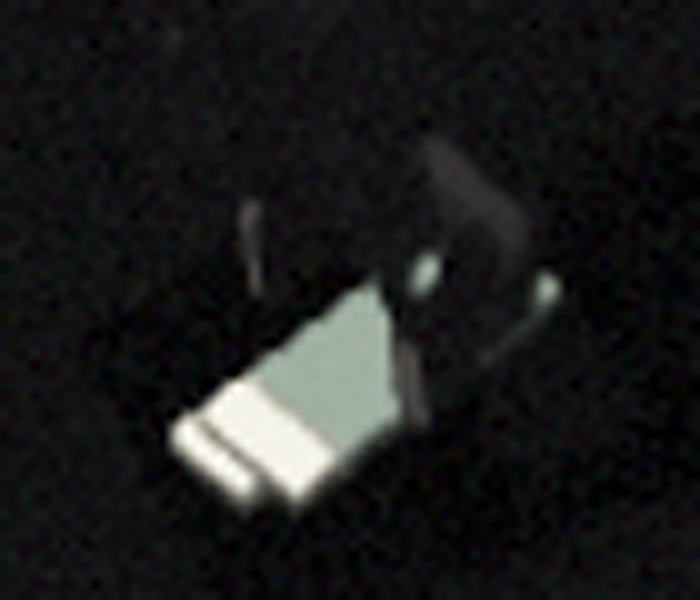

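The near fingertip ends at about (425,420), which puts it roughly 5–8 mm above the bench. I go down 4 mm more and close.

Request:
move_arm(moves=[{"gripper": 62, "x": 0, "y": 0, "z": 0.2, "roll": 0}, {"gripper": 62, "x": 0, "y": 0, "z": 0.2, "roll": 0}, {"gripper": 62, "x": 0, "y": 0, "z": 0, "roll": 0}])

```text
time_s: 14.7
eef_pos: [0.6164, -0.0105, 0.1807]
eef_rot: [0.0, 0.744, -0.669, -0.0]
wrist_force: [-0.4, -0.5, -0.8]
opening: 0.617
```

Request:
move_arm(moves=[{"gripper": 50, "x": 0, "y": 0, "z": 0, "roll": 0}, {"gripper": 42, "x": 0, "y": 0, "z": 0, "roll": 0}, {"gripper": 35, "x": 0, "y": 0, "z": 0, "roll": 0}, {"gripper": 35, "x": 0, "y": 0, "z": 0, "roll": 0}, {"gripper": 35, "x": 0, "y": 0, "z": 0, "roll": 0}])

```text
time_s: 15.32
eef_pos: [0.6167, -0.0105, 0.181]
eef_rot: [-0.0, 0.743, -0.669, 0.0]
wrist_force: [0.7, 0.3, 2.8]
opening: 0.353
```

```bash
python3 - <<'E'
from meas import *
b=snap('scene'); o=ctrl.get_obs(); print(o['eef_pos'],o['wrist_force'],o['opening'])
p=[236,223]
cv2.imwrite('pics/p3.png',cv2.resize(b['img'][p[1]-30:p[1]+30,p[0]-35:p[0]+35,::-1],(700,600),interpolation=cv2.INTER_CUBIC))
E
```

```text
[ 0.61664383 -0.01055378  0.18098208] [0.10869751 1.28233174 4.21117784] 0.35429547281288293
```

View pics/p3.png

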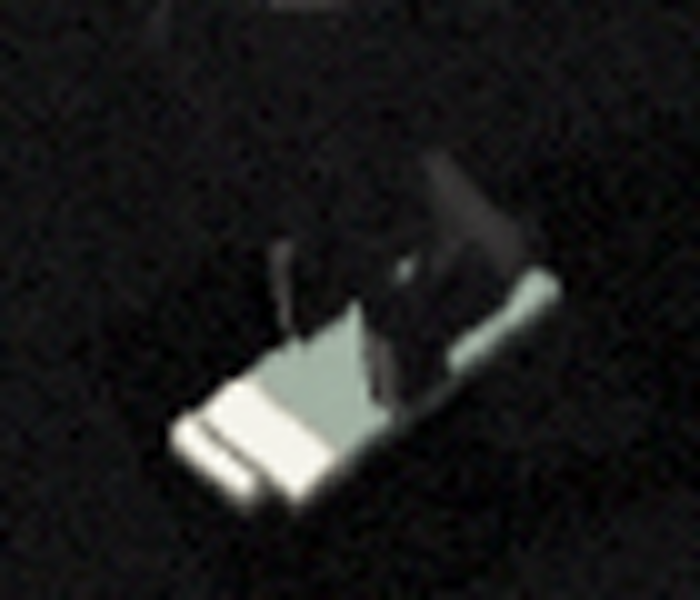

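The tips closed on top of the plate: they end at its upper face, 8 mm, so the tip sits about 173 mm ahead at this opening. I raise, reopen and go 7 mm lower.

Request:
move_arm(moves=[{"gripper": 35, "x": 0, "y": 0, "z": -1, "roll": 0}, {"gripper": 62, "x": 0, "y": 0, "z": 0, "roll": 0}, {"gripper": 62, "x": 0, "y": 0, "z": 0, "roll": 0}, {"gripper": 62, "x": 0, "y": 0, "z": 0, "roll": 0}, {"gripper": 62, "x": 0, "y": 0, "z": 0.8, "roll": 0}])

```text
time_s: 16.0
eef_pos: [0.6167, -0.0106, 0.1829]
eef_rot: [-0.0, 0.743, -0.669, 0.0]
wrist_force: [0.2, -0.2, 0.3]
opening: 0.62
```

Request:
move_arm(moves=[{"gripper": 62, "x": 0, "y": 0, "z": 0.5, "roll": 0}, {"gripper": 62, "x": 0, "y": 0, "z": 0.3, "roll": 0}, {"gripper": 62, "x": 0, "y": 0, "z": 0.1, "roll": 0}, {"gripper": 62, "x": 0, "y": 0, "z": 0, "roll": 0}])

```text
time_s: 16.5
eef_pos: [0.6165, -0.0106, 0.1736]
eef_rot: [0.0, 0.743, -0.669, -0.0]
wrist_force: [-0.8, -0.4, -0.5]
opening: 0.621
```

Request:
move_arm(moves=[{"gripper": 52, "x": 0, "y": 0, "z": 0, "roll": 0}, {"gripper": 46, "x": 0, "y": 0, "z": 0, "roll": 0}, {"gripper": 35, "x": 0, "y": 0, "z": 0, "roll": 0}, {"gripper": 35, "x": 0, "y": 0, "z": 0, "roll": 0}, {"gripper": 35, "x": 0, "y": 0, "z": 0, "roll": 0}])

```text
time_s: 17.12
eef_pos: [0.6167, -0.0106, 0.1744]
eef_rot: [-0.0, 0.743, -0.669, 0.0]
wrist_force: [-0.7, 0.3, 5.8]
opening: 0.444
```

Gripped at 0.444. Lifting.

Request:
move_arm(moves=[{"gripper": 30, "x": 0, "y": 0, "z": -0.5, "roll": 0}, {"gripper": 30, "x": 0, "y": 0, "z": -1.5, "roll": 0}, {"gripper": 30, "x": 0, "y": 0, "z": -3, "roll": 0}, {"gripper": 30, "x": 0, "y": 0, "z": -5, "roll": 0}, {"gripper": 30, "x": 0, "y": 0, "z": -5, "roll": 0}])

```text
time_s: 17.75
eef_pos: [0.6162, -0.0105, 0.3257]
eef_rot: [-0.0, 0.743, -0.669, -0.0]
wrist_force: [-0.1, 0.3, -1.0]
opening: 0.442
```

```bash
python3 - <<'E'
from meas import *
b=snap('scene'); a=snap('top'); o=ctrl.get_obs(); print(o['eef_pos'],o['eef_rot'],o['wrist_force'],o['opening'])
g=a['img'].astype(int).min(2); s=.7;B=lambda *v:[int(x*s) for x in v]
print('pad',rect(a,g<90,B(625,302,668,345),.016),'foot low part',rect(a,g>110,B(605,297,690,362),.014))
# foot side edges for yaw
for side in (0,1):
    E=[]
    for r in range(int(300*s),int(345*s)):
        cc=np.where(g[r,int(600*s):int(695*s)]>110)[0]+int(600*s); E.append((cc.min()-.5 if side==0 else cc.max()+.5,r))
    P=onz(a,E,.014)[:,:2]; v=cv2.fitLine(P.astype(np.float32),cv2.DIST_HUBER,0,1e-4,1e-4).ravel(); print('yaw',np.degrees(np.arctan(v[1]/v[0])),v[2:])
p=proj(b,[.6165,-.01,.14])[0].astype(int)
cv2.imwrite('pics/p4.png',cv2.resize(b['img'][p[1]-45:p[1]+45,p[0]-50:p[0]+50,::-1],(660,600),interpolation=cv2.INTER_CUBIC))
E
```

```text
[ 0.61861612 -0.01085899  0.33185966] [-0.00322552  0.74353485 -0.66866625  0.00556535] [ 0.46112199  0.4908551  -0.46529778] 0.44131202742937964
pad (array([ 502. , -361.6]), array([59.3, 58.5]), 88.3) foot low part (array([ 499. , -360.9]), array([119.5, 106.9]), 87.5)
yaw -1.8545002 [ 0.4964702  -0.30167565]
yaw -1.6176596 [ 0.49416795 -0.42060947]
```

View pics/p4.png

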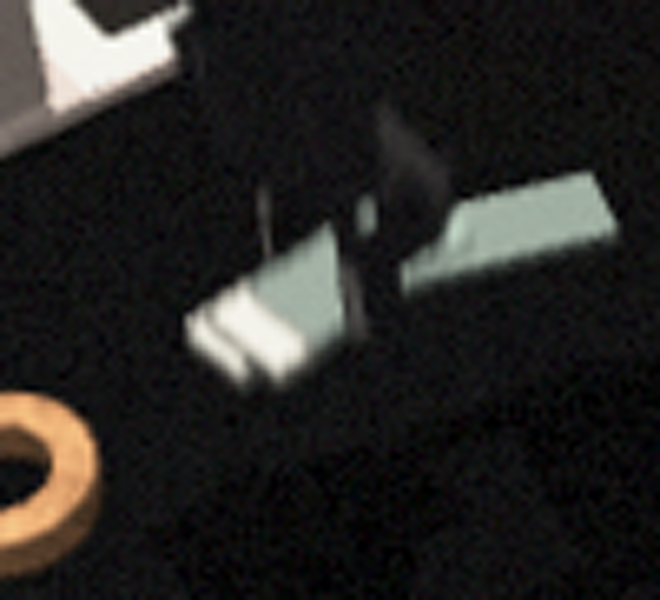

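The plate is lifted level, with its white notched end at (245,335) and pointing +x. The reader yaw is about -1.9°, with the pad at (0.502,-0.3615). I roll +8° and carry x 35.4, y 14.3 cm.

Request:
move_arm(moves=[{"gripper": 30, "x": 0, "y": 0, "z": 0, "roll": 4}, {"gripper": 30, "x": 0, "y": 0, "z": 0, "roll": 4}, {"gripper": 30, "x": 2.5, "y": 1, "z": 0, "roll": 0}, {"gripper": 30, "x": 4.5, "y": 1.8, "z": 0, "roll": 0}, {"gripper": 30, "x": 5, "y": 2, "z": 0, "roll": 0}])

```text
time_s: 18.48
eef_pos: [0.5638, -0.1294, 0.3238]
eef_rot: [0.0, -0.696, 0.718, -0.0]
wrist_force: [0.3, -0.6, -1.5]
opening: 0.443
```

Request:
move_arm(moves=[{"gripper": 30, "x": 5, "y": 2, "z": 0, "roll": 0}, {"gripper": 30, "x": 5, "y": 2, "z": 0, "roll": 0}, {"gripper": 30, "x": 5, "y": 2, "z": 0, "roll": 0}, {"gripper": 30, "x": 5, "y": 2, "z": 0, "roll": 0}, {"gripper": 30, "x": 3.4, "y": 1.5, "z": 0, "roll": 0}])

```text
time_s: 19.1
eef_pos: [0.4602, -0.3615, 0.3239]
eef_rot: [-0.0, -0.694, 0.72, -0.0]
wrist_force: [0.1, -0.5, -0.9]
opening: 0.44
```

Request:
move_arm(moves=[{"gripper": 30, "x": 0, "y": 0, "z": 0, "roll": 0}, {"gripper": 30, "x": 0, "y": 0, "z": 3, "roll": 0}, {"gripper": 30, "x": 0, "y": 0, "z": 3, "roll": 0}, {"gripper": 30, "x": 0, "y": 0, "z": 2, "roll": 0}, {"gripper": 30, "x": 0, "y": 0, "z": 1, "roll": 0}])

```text
time_s: 19.73
eef_pos: [0.4616, -0.3587, 0.2326]
eef_rot: [0.0, -0.695, 0.719, 0.001]
wrist_force: [0.1, -0.1, -1.1]
opening: 0.443
```

Request:
move_arm(moves=[{"gripper": 30, "x": 0, "y": 0, "z": 0, "roll": 0}, {"gripper": 30, "x": 0, "y": 0, "z": 0, "roll": 0}, {"gripper": 30, "x": 0, "y": 0, "z": 0, "roll": 0}])

```text
time_s: 20.1
eef_pos: [0.4619, -0.3598, 0.2348]
eef_rot: [-0.0, -0.695, 0.719, -0.001]
wrist_force: [-0.5, 0.3, -1.0]
opening: 0.445
```

```bash
python3 - <<'E'
from meas import *
b=snap('scene'); a=snap('top'); o=ctrl.get_obs(); print(o['eef_pos'],o['eef_rot'],o['wrist_force'],o['opening'])
F=[.502,-.3615,.066]; p=proj(b,F)[0].astype(int); q=proj(a,F)[0].astype(int)
ex=np.array([.9995,-.032,0]);ey=np.array([.032,.9995,0])
f=lambda c,p,h=40:np.ascontiguousarray(cv2.resize(c['img'][p[1]-h:p[1]+h,p[0]-h:p[0]+h,::-1],(400,400),interpolation=cv2.INTER_CUBIC))
A=f(b,p);C=f(a,q)
for c,p_,I in((b,p,A),(a,q,C)):
    for dx in(-15,15):
        for dy in(-20,20):
            u=((proj(c,F+ex*dx*1e-3+ey*dy*1e-3)[0]-p_+40.5)*5-.5).round().astype(int); cv2.circle(I,tuple(int(v) for v in u),3,(0,0,255),1)
cv2.imwrite('pics/f1.png',np.hstack([A,C]))
E
```

```text
[ 0.46171642 -0.35973358  0.23444767] [-4.50551170e-05 -6.94993078e-01  7.19016119e-01 -6.63394598e-04] [-0.74918128 -0.58768994 -1.49642794] 0.4402950333499617
```

View pics/f1.png

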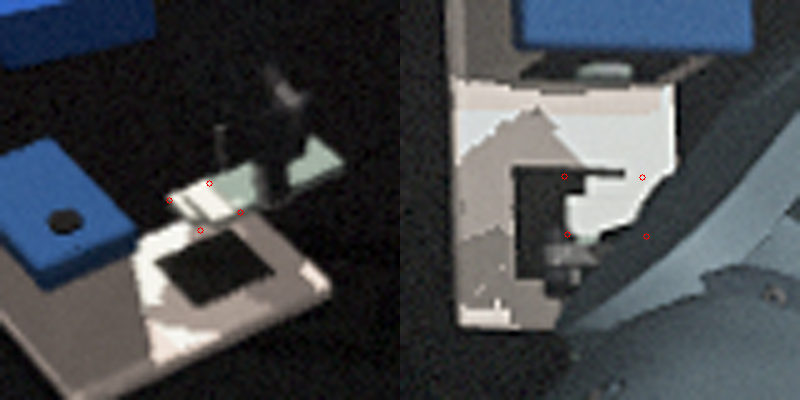

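The frosted area coincides with the target marks in both views: notch corner at (565,176) and frost boundary at (567,234) in the top crop. Nothing touches the plate. It sits about 2 mm high, so I trim that, settle, check the bystanders and the dish, and hand in.

Request:
move_arm(moves=[{"gripper": 30, "x": 0, "y": 0, "z": 0.2, "roll": 0}, {"gripper": 30, "x": 0, "y": 0, "z": 0, "roll": 0}, {"gripper": 30, "x": 0, "y": 0, "z": 0, "roll": 0}, {"gripper": 30, "x": 0, "y": 0, "z": 0, "roll": 0}, {"gripper": 30, "x": 0, "y": 0, "z": 0, "roll": 0}])

```text
time_s: 20.82
eef_pos: [0.4615, -0.3595, 0.2317]
eef_rot: [-0.0, -0.695, 0.719, 0.0]
wrist_force: [-1.2, 0.3, -0.9]
opening: 0.442
```

```bash
python3 - <<'E'
from meas import *
b=snap('scene'); b0=np.load('pics/scene0.npy',allow_pickle=True).item(); o=ctrl.get_obs(); print(o['time_s'],o['eef_pos'],o['wrist_force'],o['opening'])
g=b['img'].astype(int); d=lambda x0,y0,x1,y1:np.abs(g-b0['img'])[int(y0*.7):int(y1*.7),int(x0*.7):int(x1*.7)].mean().round(1)
print('change jar,ring,blank,dish2,ref:',d(345,370,380,420),d(235,295,290,340),d(335,248,400,280),d(490,315,530,352),d(100,300,180,400))
print('dish hull on platform',proj(b,[.5315,.3655,.068]))
print(ctrl.hand_in())
E
```

```text
20.875 [ 0.46154117 -0.35950038  0.231698  ] [-0.26929787  0.08610397 -0.60770267] 0.438763355457438
change jar,ring,blank,dish2,ref: 3.2 3.1 3.5 3.1 3.3
dish hull on platform [[363.14298826 291.73479734]]
the job is handed in; nothing more can be done
None
```

The job is handed in at 20.9 s, with the arm still holding the notched plate over the reader's pad.

- **Dish:** I set the right-hand dish down on the right-hand shaker with about 5.5 N of contact and let go. A top picture taken soon after showed it flat and centred between the bars. I did not measure it again before handing in.
- **Notched plate:** my first grip closed on top of the plate at about 4 N. I reopened, went 7 mm lower and gripped it across its width. It is held level, label side up, frosted end toward the tower. Its upper face is about 5 cm above the pad, which I work out from the arm's position. The frosted area matched its expected place in both views to within a few millimetres. I lowered the plate about 2 mm after those pictures, and the wrist force showed nothing touching it.
- **Bystanders:** the jar, ring, plain plate and other dish showed no change beyond camera noise.

No final check failed or disagreed. Before the first move, four calls were refused for missing keys and moved nothing.

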